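Switch the forms printer over to continuous paper

TASK

Switch the forms printer on the desk over to the continuous forms lying behind it: push the paper-release lever on its top from the single-sheet position at the front, past the middle click, all the way to the rear stop, and then press the long Load key on its front panel right down and let it come up again. Fingertip pushes do it all: lift nothing, leave the two short keys alone, do not shove the printer out of its place, and do not disturb the things standing on and around it.

Things in the scene. Friction and masses are not known exactly. Their poses are not given: they have to be found in the camera images.
- printer: Loose pale dot-matrix printer on rubber feet, 5 kg, 280 mm deep (x), 380 wide (y). Origin: centre of its underside; x points from its front (keys, facing the robot) to its rear, z up. Front deck 100 mm high, x = -138 to -32; behind it the flat hood, 150 mm high, to x = +138; a dark sloped visor joins them at y = -86 to 176, x = -70 to -30. Over about 20 N sideways shifts it
- release_lever (a joint): Lever angle, rad: 0 = single sheet, leaning 0.3 rad to the front (start); 0.3 = middle click, upright; 0.6 = rear stop, leaning 0.3 rad to the rear, a solid end. A sprung roller detent draws it to the nearest of the three: about 6 N at the tab's top (9 N low on the tab) to leave the front notch or the middle one, then it snaps ahead by itself; past about 0.47 it snaps home to 0.6
- lever_top (a point): Middle of the top end of the lever's tab. Grey tab, 10 mm thick (fore and aft), 22 mm wide (y), 34 mm tall, top of a lever 85 mm long from its hinge, near the hood's right-hand edge seen from the front. It rises about 46 mm above the flat hood through a black slot with three marks beside it; bare hood before and behind it
- lever_pivot (a point): Middle of the lever's hinge, hidden inside the hood: at x = 0, y = -155, z = 115 mm in the printer's frame; the hinge axis is the printer's y axis
- load_key (a joint): Travel of the Load key, m: 0 = up, 0.005 = right down. Sprung: about 2 N to start, 4.5 N at the bottom
- load_key_top (a point): Centre of the top face of the Load key, the long grey key: 16 mm (x) by 36 mm (y), standing 8.5 mm proud of the front deck, at x = -107, y = -25 mm in the printer's frame; it is the right-hand end of the row of three as seen from the front. Presses straight down
- pause_key (a joint): Travel of the middle key of the row, m (0 = up, 0.005 = down): short, 16 x 14 mm, 70 mm to the left of the Load key (printer's +y). To be left alone
- feed_key (a joint): Travel of the left-hand key of the row, m (0 = up, 0.005 = down): short, 16 x 14 mm, 123 mm to the left of the Load key. To be left alone
- stapler: Loose black desk stapler lying to the right of the printer, 135 x 34 x 60 mm, along its x axis. Origin: centre of its underside. Bystander
- sanitizer: Loose white pump bottle standing to the left of the printer, 60 mm across, 173 mm high. Origin: centre of its foot. Bystander
- thermos: Loose dark steel thermos flask standing to the left of the printer, further back, 68 mm across, 215 mm high. Origin: centre of its foot. Bystander
- stamp: Loose round wooden rubber stamp, 38 mm across, 64 mm high, standing on the printer's hood at its left half. Origin: centre of its foot. Bystander

How it is judged:
By the outcome, as a careful person would: the job done as asked, in the order asked, and still so for the second after the job is handed in, with the robot touching nothing.
It also fails if it takes over 42 s, if anything falls off the work surface, if the arm or the gripper's body presses on something with over 40 N, if the wrist force passes 120 N, or if a joint passes its speed limit or range.

ROBOT

A 7-joint arm with a two-finger parallel gripper is mounted at the origin on the work surface. World frame = base frame: x ahead of the robot, y to its left, z up, the work surface at z = 0. Lengths are in m, angles in rad, forces in N, time in s.
With the tool pointing down it reaches from about 0.425 to 0.825 m from the base axis. Payload 3.6 kg.
Tool frame: the origin (TCP) lies between the finger pads; the fingertips stand 19 mm ahead of it and the grasp point (between the pads) is the TCP; z points along the fingers, y is the direction in which the jaws open and shut (so a half turn about z gives the same grasp; the last joint's range is limited). The gripper opens to 93 mm and grips with 3 to 60 N. Pads are 15 mm wide; open, the fingers measure 128 mm over their backs; the gripper's body (75 mm by 188 mm) begins 65 mm behind the grasp point.
Start: joints at [-1.26, 0.615, -0.013, 1.423, 0.008, 1.103, -0.04], TCP at [0.215, 0.613, 0.238] pointing down, gripper open.
Joint ranges: [-3.12, 3.12], [-0.3, 2.06], [-1.34, 1.32], [0.26, 2.42], [-1.36, 4.5], [0.01, 1.98], [-2.84, 2.84]. Speed limits (rad/s): [2.79, 2.79, 3.14, 3.14, 3.14, 3.14, 3.14].

INTERFACE

Orientations are given as [roll, pitch, yaw] about the fixed x, y, z axes, in that order (R = Rz(yaw) Ry(pitch) Rx(roll)).
In Python, from station import * gives the robot as it stands.
- The arm moves only by the shell command python3 -m handwheel 'ROWS' [FORCE]. ROWS is JSON, a list of rows, each an object of numbers: "jaw": the closure, from 0 (fully open) to 1 (shut); "x", "y", "z": the shift along the tool's x, y, z in m; "rx", "ry", "rz": the turn, a rotation vector about the tool's x, y, z in rad. In form: [{"jaw": .., "x": .., "y": .., "z": .., "rx": .., "ry": .., "rz": ..}, ...]. A call has exactly 8 rows; each row is the pose to reach, as a shift and turn from the pose measured when the call began, along the tool's axes at that moment; what a row does not reach only later rows make up. A row lasts 1/12 s, in which the tool goes at most 41.7 mm and 7.16 degrees, less where a joint would pass 70% of its speed; a pose out of reach is approached as far as the arm can. A call with a gripper value outside its range is refused whole. The fingers move at their own pace and stop on an object; FORCE is the grip in N (left out, the last holds). Time passes only in rows, so rows that repeat a pose let the fingers close, or fill a call up. It gives the time, the measured TCP pose, the force and the opening at its end, in the units of the state.
- state(): the state, without advancing time (a new reading comes with each control period).
- read_camera(name): name is "scene" or "top"; returns the picture (420x560x3 uint8, red, green, blue); there is no depth.
- get_calibration(name): a dict with "intrinsics" (3x3 intrinsics, pixels), "pose" (4x4, takes a point from camera to world coordinates). Camera axes: x right, y down, z forward; pixel columns grow to the right and rows downward; lengths in m; the calibration is good to about 2 mm. A picture is of the moment at which its call begins. get_calibration takes no time and is no camera call.
- job_done(): hands the job in, once; it reports no verdict.
The state is a dict: "time_s": time; "joints": joint angles; "dq": joint speeds; "joint_efforts": joint torques, N m; "tool_pos": TCP position; "tcp_rot": TCP orientation; "force": force on the tool from outside, world axes, zero at the start; "ft_torque": the same for the moment, N m; "finger_gap": finger opening in m.
Only numpy, scipy, OpenCV 4.12 (cv2) and the standard library are available. Lean on these libraries where they do the work, as an engineer would, in place of code of your own. Each camera call takes 0.05 s, during which the arm holds its last target. There are 200 camera calls.

## Working session

There is one attempt and no reset: what is moved stays moved. The work goes in short steps, Python scripts to look and compute and a shell command to move; the robot and the scene stay as the last step left them, time stands still between calls to the robot, and variables do not carry over. Pictures are saved under pics/ and viewed, about 8 in all and at most 12, crops included, and the job is handed in when it is done.

```bash
mkdir -p pics; python3 - <<'E'
from station import *
import cv2,numpy as np
np.set_printoptions(precision=4,suppress=True)
for n in("scene","top"):
    cv2.imwrite(f"pics/{n}0.png",cv2.cvtColor(read_camera(n),cv2.COLOR_RGB2BGR))
    c=get_calibration(n);print(n,np.array(c["intrinsics"]),np.array(c["pose"]))
s=state();print({k:np.round(v,3) for k,v in s.items()})
E
```

```text
scene [[489.8626   0.     277.1032]
 [  0.     489.8626 210.0497]
 [  0.       0.       1.    ]] [[-0.8971  0.3051 -0.3194  0.9868]
 [ 0.4416  0.6346 -0.6342  0.8452]
 [ 0.0092 -0.7101 -0.7041  1.0179]
 [ 0.      0.      0.      1.    ]]
top [[402.3318   0.     289.6896]
 [  0.     402.3318 203.0932]
 [  0.       0.       1.    ]] [[ 0.0104 -0.988   0.1539  0.4472]
 [-0.9999 -0.0115 -0.0063  0.051 ]
 [ 0.008  -0.1538 -0.9881  0.9789]
 [ 0.      0.      0.      1.    ]]
{'time_s': np.float64(0.1), 'joints': array([-1.259,  0.616, -0.013,  1.425,  0.008,  1.103, -0.04 ]), 'dq': array([ 0.001, -0.003, -0.   , -0.003,  0.001,  0.001,  0.   ]), 'joint_efforts': array([  0.001, -46.004,   0.21 , -16.625,  -0.061,   0.017,   0.   ]), 'tool_pos': array([0.215, 0.613, 0.237]), 'tcp_rot': array([-3.139,  0.   ,  2.804]), 'force': array([-0.085, -0.009, -0.345]), 'ft_torque': array([ 0.037, -0.026,  0.021]), 'finger_gap': np.float64(0.093)}
```

View pics/scene0.png

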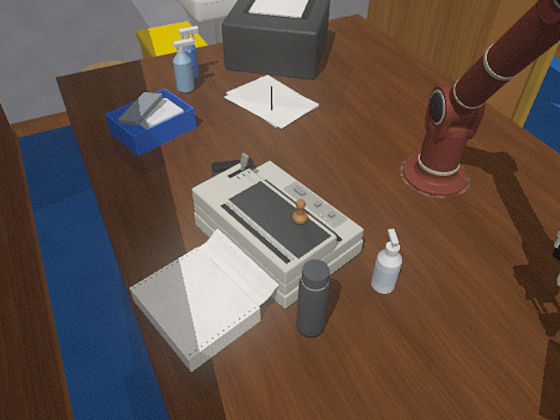

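View pics/top0.png

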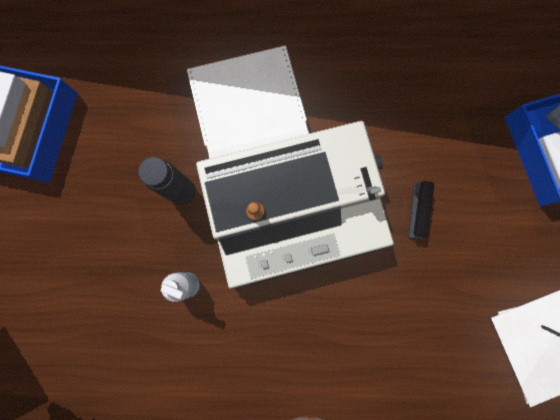

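The scene view shows the printer with the stamp, thermos and sanitizer on the camera's near side. In the top view the Load key is near (320,250), the lever near (373,190) and the stapler near (422,210). I'll zoom in on the top view to get exact pixels.

```bash
python3 - <<'E'
import cv2
i=cv2.imread("pics/top0.png")[112:292,190:440]
cv2.imwrite("pics/topz.png",cv2.resize(i,None,fx=3.2,fy=3.2,interpolation=cv2.INTER_CUBIC))
E
```

```text
(no output)
```

View pics/topz.png

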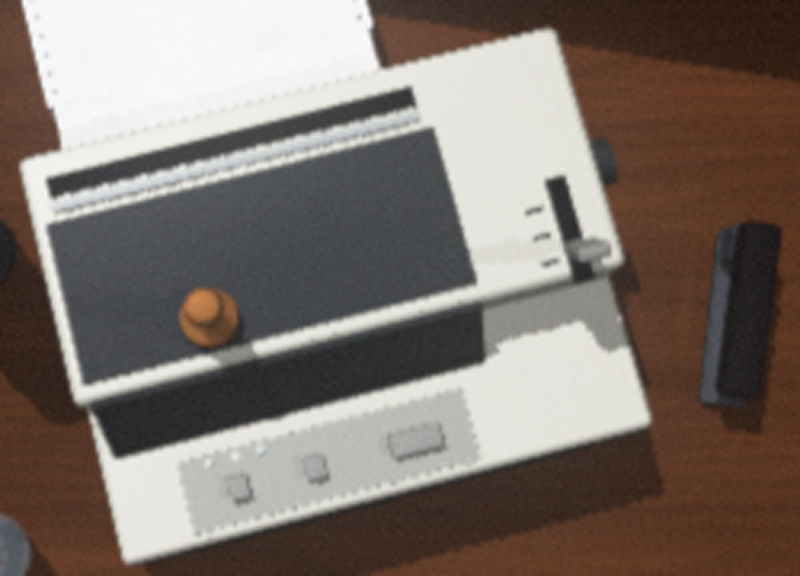

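The crop shows the printer corners, the three keys (Load at about (416,440), crop pixels) and the lever tab at about (595,247). I'll fit the printer pose to these points and overlay the fit on the scene camera image.

```bash
cat > h.py <<'E'
import numpy as np,cv2
from station import *
from scipy.optimize import least_squares
np.set_printoptions(precision=4,suppress=True)
def proj(n,P):
    c=get_calibration(n);K=np.array(c["intrinsics"]);T=np.linalg.inv(np.array(c["pose"]))
    q=(T[:3,:3]@np.atleast_2d(P).T).T+T[:3,3];q=q@K.T;return q[:,:2]/q[:,2:]
def W(p,P):
    P=np.atleast_2d(P);c,s=np.cos(p[2]),np.sin(p[2])
    return np.c_[p[0]+c*P[:,0]-s*P[:,1],p[1]+s*P[:,0]+c*P[:,1],P[:,2]]
M=np.array([[138,190,150],[138,-190,150],[-32,-190,150],[-32,190,150],[-138,190,100],[-138,-190,100],[-107,-25,108.5],[-107,45,108.5],[-107,98,108.5]])/1e3
a=.3
LT=np.array([-.085*np.sin(a),-.155,.115+.085*np.cos(a)])
E
python3 - <<'E'
from h import *
c=np.array([[22,160],[555,30],[622,264],[78,403],[127,562],[650,424],[416,440],[316,465],[238,487]])
px=np.array([190,112])+(c+.5)/3.2-.5
f=least_squares(lambda p:(proj("top",W(p,M))-px).ravel(),[.6,0,.2],loss="soft_l1")
p=f.x;print(p);print(proj("top",W(p,M))-px)
print("load",W(p,M[6]),"lever",W(p,LT),"pivot",W(p,[[0,-.155,.115]]))
print("lever top crop px",(proj("top",W(p,LT))-[190,112])*3.2)
i=cv2.imread("pics/scene0.png");
S=4;o=np.array([185,145]);z=cv2.resize(i[145:295,185:375],None,fx=S,fy=S,interpolation=cv2.INTER_CUBIC)
for q in np.r_[proj("scene",W(p,M)),proj("scene",W(p,LT))]:
    cv2.drawMarker(z,tuple(int(v) for v in (q-o+.5)*S),(0,0,255),0,12,1)
cv2.imwrite("pics/sceneov.png",z)
np.save("p.npy",p)
E
```

```text
[0.5802 0.0315 0.2611]
[[-3.2858 -0.8366]
 [ 2.584  -2.3001]
 [ 4.0109 -0.2962]
 [-3.1676  1.2112]
 [-3.2662  1.198 ]
 [ 3.3448  0.1246]
 [ 0.0761 -0.0314]
 [-0.1808  0.2895]
 [ 0.1828 -0.3871]]
load [[ 0.4833 -0.0202  0.1085]] lever [[ 0.5959 -0.1247  0.1962]] pivot [[ 0.6202 -0.1182  0.115 ]]
lever top crop px [[595.0847 251.9115]]
```

View pics/sceneov.png

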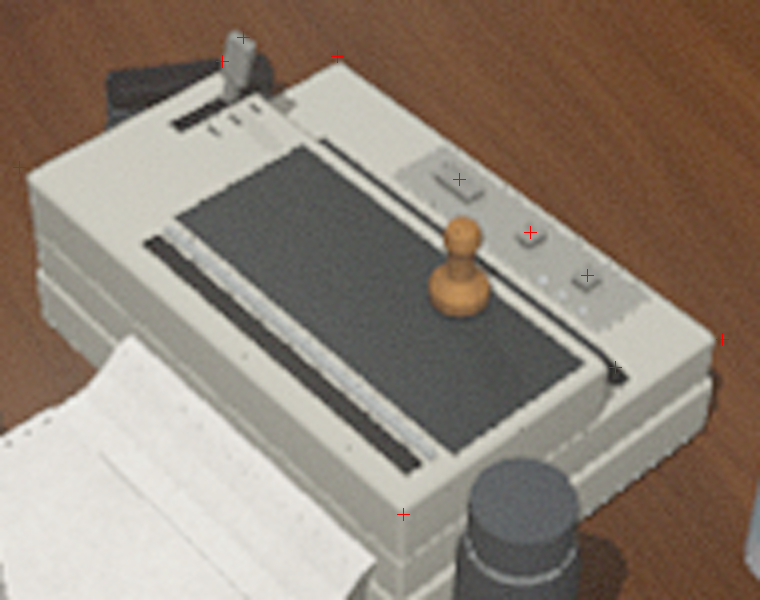

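The fit is good: the key residuals are under 0.4 px. The overlay puts the lever top at about (243,37) and the Load key at (459,180), both within 1–2 original pixels of what the picture shows. The side corners miss symmetrically, because the shell edges are inset. I'll write a helper that converts a target into tool-frame shifts.

```bash
cat >> h.py <<'E'
from scipy.spatial.transform import Rotation as R
def goal(P,yaw=None,world=False):
    s=state();p=np.load("p.npy");yaw=p[2] if yaw is None else yaw
    w=np.array(P) if world else W(p,P)[0]
    Rt=R.from_euler("xyz",s["tcp_rot"]);G=R.from_euler("xyz",[np.pi,0,yaw])
    print("goal",w,"t",s["time_s"],"tcp",s["tool_pos"],s["tcp_rot"],"shift",Rt.inv().apply(w-s["tool_pos"]),"rotvec",(Rt.inv()*G).as_rotvec(),"F",s["force"],"j",s["joints"])
E
python3 - <<'E'
from h import *
goal([.45,.33,.36],1.9,True)
E
```

```text
goal [0.45 0.33 0.36] t 0.1 tcp [0.2152 0.6127 0.2366] [-3.1394  0.      2.8038] shift [-0.3152 -0.1892 -0.1229] rotvec [-0.0021  0.001   0.9038] F [-0.0846 -0.0088 -0.3453] j [-1.2595  0.6158 -0.0126  1.4247  0.0081  1.1034 -0.0404]
```

```bash
python3 -m handwheel '[{"jaw":1,"x":0,"y":0,"z":-0.04,"rx":0,"ry":0,"rz":0.1},{"jaw":1,"x":0,"y":0,"z":-0.08,"rx":0,"ry":0,"rz":0.2},{"jaw":1,"x":-0.03,"y":-0.02,"z":-0.11,"rx":0,"ry":0,"rz":0.32},{"jaw":1,"x":-0.065,"y":-0.04,"z":-0.12,"rx":0,"ry":0,"rz":0.44},{"jaw":1,"x":-0.1,"y":-0.06,"z":-0.12,"rx":0,"ry":0,"rz":0.56},{"jaw":1,"x":-0.135,"y":-0.08,"z":-0.12,"rx":0,"ry":0,"rz":0.68},{"jaw":1,"x":-0.17,"y":-0.1,"z":-0.12,"rx":0,"ry":0,"rz":0.8},{"jaw":1,"x":-0.205,"y":-0.12,"z":-0.12,"rx":0,"ry":0,"rz":0.9}]' 10
python3 - <<'E'
from h import *
goal([.5,.08,.36],1.0,True)
E
```

```text
time_s: 0.77
tool_pos: [0.3698, 0.4297, 0.3568]
tcp_rot: [-3.14, 0.002, 1.898]
force: [1.6, -0.3, 1.1]
finger_gap: 0.0445
goal [0.5  0.08 0.36] t 0.7667 tcp [0.3698 0.4297 0.3568] [-3.1398  0.0021  1.8981] shift [-0.373   0.0108 -0.0025] rotvec [-0.0007  0.0027  0.8981] F [ 1.5671 -0.35    1.0777] j [-1.0644  0.3998  0.2546  1.4757 -0.1014  1.2818 -0.4725]
```

```bash
python3 -m handwheel '[{"jaw":1,"x":-0.035,"y":0,"z":0,"rx":0,"ry":0,"rz":0.11},{"jaw":1,"x":-0.075,"y":0.002,"z":0,"rx":0,"ry":0,"rz":0.22},{"jaw":1,"x":-0.115,"y":0.003,"z":0,"rx":0,"ry":0,"rz":0.33},{"jaw":1,"x":-0.155,"y":0.004,"z":0,"rx":0,"ry":0,"rz":0.44},{"jaw":1,"x":-0.195,"y":0.006,"z":0,"rx":0,"ry":0,"rz":0.56},{"jaw":1,"x":-0.235,"y":0.007,"z":0,"rx":0,"ry":0,"rz":0.68},{"jaw":1,"x":-0.275,"y":0.008,"z":0,"rx":0,"ry":0,"rz":0.8},{"jaw":1,"x":-0.315,"y":0.01,"z":0,"rx":0,"ry":0,"rz":0.9}]'
python3 - <<'E'
from h import *
goal([-.060,-.155,.28])
E
```

```text
time_s: 1.43
tool_pos: [0.4804, 0.1327, 0.3573]
tcp_rot: [-3.141, 0.003, 0.993]
force: [-0.1, 0.2, 0.5]
finger_gap: 0.0003
goal [ 0.5622 -0.1337  0.28  ] t 1.4333 tcp [0.4804 0.1327 0.3573] [-3.1415  0.0029  0.9928] shift [-0.1782  0.2141  0.0778] rotvec [0.0009 0.0028 0.7317] F [-0.1461  0.196   0.5113] j [-0.7209  0.3031  0.5596  1.6598 -0.1668  1.2293 -0.7034]
```

```bash
python3 -m handwheel '[{"jaw":1,"x":-0.022,"y":0.027,"z":0,"rx":0,"ry":0,"rz":0.1},{"jaw":1,"x":-0.045,"y":0.054,"z":0,"rx":0,"ry":0,"rz":0.2},{"jaw":1,"x":-0.068,"y":0.081,"z":0,"rx":0,"ry":0,"rz":0.3},{"jaw":1,"x":-0.09,"y":0.108,"z":0,"rx":0,"ry":0,"rz":0.4},{"jaw":1,"x":-0.112,"y":0.135,"z":0.005,"rx":0,"ry":0,"rz":0.5},{"jaw":1,"x":-0.135,"y":0.162,"z":0.02,"rx":0,"ry":0,"rz":0.6},{"jaw":1,"x":-0.158,"y":0.19,"z":0.04,"rx":0,"ry":0.003,"rz":0.7},{"jaw":1,"x":-0.178,"y":0.214,"z":0.06,"rx":0,"ry":0.003,"rz":0.732}]'
python3 - <<'E'
from h import *
goal([-.060,-.155,.25])
E
```

```text
time_s: 2.1
tool_pos: [0.5626, -0.1358, 0.297]
tcp_rot: [3.14, -0.001, 0.256]
force: [-0.3, 0.2, 1.0]
finger_gap: 0.0005
goal [ 0.5622 -0.1337  0.25  ] t 2.1 tcp [ 0.5626 -0.1358  0.297 ] [ 3.1398 -0.0009  0.256 ] shift [ 0.0002 -0.0022  0.047 ] rotvec [ 0.0018 -0.0009 -0.0051] F [-0.3155  0.1509  1.0491] j [-0.2512  0.531   0.742   1.5636 -0.3761  1.193  -0.7531]
```

```bash
python3 -m handwheel '[{"jaw":1,"x":0,"y":-0.002,"z":0.015,"rx":0.002,"ry":-0.001,"rz":-0.005},{"jaw":1,"x":0,"y":-0.002,"z":0.03,"rx":0.002,"ry":-0.001,"rz":-0.005},{"jaw":1,"x":0,"y":-0.002,"z":0.045,"rx":0.002,"ry":-0.001,"rz":-0.005},{"jaw":1,"x":0,"y":-0.002,"z":0.06,"rx":0.002,"ry":-0.001,"rz":-0.005},{"jaw":1,"x":0,"y":-0.002,"z":0.075,"rx":0.002,"ry":-0.001,"rz":-0.005},{"jaw":1,"x":0,"y":-0.002,"z":0.09,"rx":0.002,"ry":-0.001,"rz":-0.005},{"jaw":1,"x":0,"y":-0.002,"z":0.1,"rx":0.002,"ry":-0.001,"rz":-0.005},{"jaw":1,"x":0,"y":-0.002,"z":0.1,"rx":0.002,"ry":-0.001,"rz":-0.005}]'
python3 - <<'E'
from h import *
goal([-.040,-.155,.197])
i=cv2.cvtColor(read_camera("scene"),cv2.COLOR_RGB2BGR)
cv2.imwrite("pics/s1.png",cv2.resize(i[70:245,175:408],None,fx=3.4,fy=3.4,interpolation=cv2.INTER_CUBIC))
E
```

```text
time_s: 2.77
tool_pos: [0.5607, -0.133, 0.1945]
tcp_rot: [-3.138, 0.005, 0.261]
force: [0.2, 0.7, 1.0]
finger_gap: 0.0004
goal [ 0.5815 -0.1285  0.197 ] t 2.7667 tcp [ 0.5607 -0.133   0.1945] [-3.1385  0.0047  0.2612] shift [ 0.0213  0.001  -0.0026] rotvec [-0.0031  0.0047  0.0001] F [0.1654 0.6649 1.032 ] j [-0.2157  0.6281  0.6774  1.7086 -0.4604  0.9761 -0.675 ]
```

View pics/s1.png

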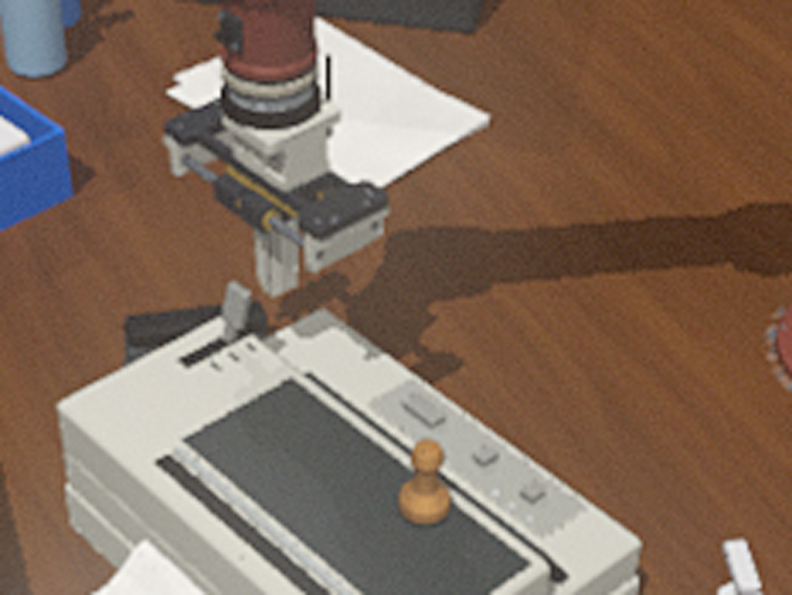

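The closed fingers (tips at about (280,285) in the crop) stand just in front of the lever tab at (238,310), in line with it and clear of everything. I'll start the push.

```bash
python3 -m handwheel '[{"jaw":1,"x":0.008,"y":0.001,"z":-0.002,"rx":0,"ry":0.004,"rz":0},{"jaw":1,"x":0.014,"y":0.001,"z":-0.002,"rx":0,"ry":0.004,"rz":0},{"jaw":1,"x":0.019,"y":0.001,"z":-0.002,"rx":0,"ry":0.004,"rz":0},{"jaw":1,"x":0.023,"y":0.001,"z":-0.002,"rx":0,"ry":0.004,"rz":0},{"jaw":1,"x":0.026,"y":0.001,"z":-0.002,"rx":0,"ry":0.004,"rz":0},{"jaw":1,"x":0.029,"y":0.001,"z":-0.002,"rx":0,"ry":0.004,"rz":0},{"jaw":1,"x":0.032,"y":0.001,"z":-0.002,"rx":0,"ry":0.004,"rz":0},{"jaw":1,"x":0.032,"y":0.001,"z":-0.002,"rx":0,"ry":0.004,"rz":0}]'
python3 - <<'E'
from h import *
goal([0,-.155,.197])
E
```

```text
time_s: 3.48
tool_pos: [0.5905, -0.1277, 0.1984]
tcp_rot: [-3.14, 0.003, 0.259]
force: [-3.1, -0.7, 3.3]
finger_gap: 0.0005
goal [ 0.6202 -0.1182  0.197 ] t 3.4833 tcp [ 0.5905 -0.1277  0.1984] [-3.1396  0.0031  0.2592] shift [ 0.0312 -0.0016  0.0013] rotvec [-0.002   0.0031 -0.0019] F [-3.1188 -0.7123  3.2746] j [-0.2163  0.6637  0.6754  1.6248 -0.4675  1.0244 -0.707 ]
```

```bash
python3 -m handwheel '[{"jaw":1,"x":0.003,"y":-0.001,"z":0.001,"rx":0,"ry":0.003,"rz":0},{"jaw":1,"x":0.006,"y":-0.001,"z":0.001,"rx":0,"ry":0.003,"rz":0},{"jaw":1,"x":0.009,"y":-0.001,"z":0.001,"rx":0,"ry":0.003,"rz":0},{"jaw":1,"x":0.012,"y":-0.001,"z":0.001,"rx":0,"ry":0.003,"rz":0},{"jaw":1,"x":0.015,"y":-0.001,"z":0.001,"rx":0,"ry":0.003,"rz":0},{"jaw":1,"x":0.018,"y":-0.001,"z":0.001,"rx":0,"ry":0.003,"rz":0},{"jaw":1,"x":0.02,"y":-0.001,"z":0.001,"rx":0,"ry":0.003,"rz":0},{"jaw":1,"x":0.02,"y":-0.001,"z":0.001,"rx":0,"ry":0.003,"rz":0}]'
python3 - <<'E'
from h import *
goal([0,-.155,.197])
E
```

```text
time_s: 4.15
tool_pos: [0.6079, -0.1216, 0.1971]
tcp_rot: [-3.138, 0.004, 0.259]
force: [-4.5, 0.6, 2.0]
finger_gap: 0.0007
goal [ 0.6202 -0.1182  0.197 ] t 4.15 tcp [ 0.6079 -0.1216  0.1971] [-3.1376  0.0045  0.259 ] shift [ 0.0128 -0.0002  0.    ] rotvec [-0.004   0.0045 -0.0021] F [-4.4891  0.5657  1.9972] j [-0.2173  0.6891  0.6703  1.5771 -0.4739  1.0496 -0.7273]
```

```bash
python3 -m handwheel '[{"jaw":1,"x":0.002,"y":0,"z":0,"rx":0,"ry":0.003,"rz":0},{"jaw":1,"x":0.004,"y":0,"z":0,"rx":0,"ry":0.003,"rz":0},{"jaw":1,"x":0.006,"y":0,"z":0,"rx":0,"ry":0.003,"rz":0},{"jaw":1,"x":0.008,"y":0,"z":0,"rx":0,"ry":0.003,"rz":0},{"jaw":1,"x":0.01,"y":0,"z":0,"rx":0,"ry":0.003,"rz":0},{"jaw":1,"x":0.012,"y":0,"z":0,"rx":0,"ry":0.003,"rz":0},{"jaw":1,"x":0.013,"y":0,"z":0,"rx":0,"ry":0.003,"rz":0},{"jaw":1,"x":0.013,"y":0,"z":0,"rx":0,"ry":0.003,"rz":0}]'
python3 - <<'E'
from h import *
goal([0,-.155,.197])
i=cv2.cvtColor(read_camera("scene"),cv2.COLOR_RGB2BGR)
cv2.imwrite("pics/s2.png",cv2.resize(i[130:230,185:315],None,fx=6,fy=6,interpolation=cv2.INTER_CUBIC))
E
```

```text
time_s: 4.82
tool_pos: [0.6215, -0.1179, 0.1969]
tcp_rot: [-3.138, -0.0, 0.26]
force: [-0.6, 0.1, 0.7]
finger_gap: 0.0003
goal [ 0.6202 -0.1182  0.197 ] t 4.8167 tcp [ 0.6215 -0.1179  0.1969] [-3.1381 -0.      0.2601] shift [-0.0014 -0.     -0.0001] rotvec [-0.0034 -0.     -0.001 ] F [-0.5856  0.121   0.6911] j [-0.2166  0.7056  0.6663  1.5423 -0.4797  1.0637 -0.7398]
```

View pics/s2.png

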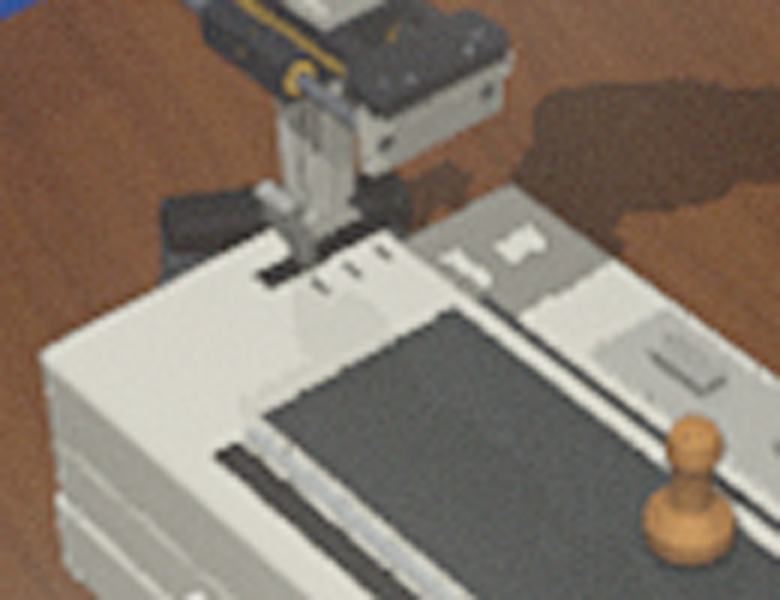

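The lever now leans to the rear in its slot (tab at about (285,220) in the crop) and the push force has dropped to 0.6 N, so it has snapped home. I'll back off, rise and move over the Load key.

```bash
python3 -m handwheel '[{"jaw":1,"x":-0.01,"y":0,"z":-0.01,"rx":0.0,"ry":0,"rz":0},{"jaw":1,"x":-0.02,"y":0,"z":-0.03,"rx":0,"ry":0,"rz":0},{"jaw":1,"x":-0.04,"y":-0.02,"z":-0.05,"rx":-0.003,"ry":0,"rz":0},{"jaw":1,"x":-0.06,"y":-0.045,"z":-0.06,"rx":-0.003,"ry":0,"rz":0},{"jaw":1,"x":-0.08,"y":-0.075,"z":-0.06,"rx":-0.003,"ry":0,"rz":0},{"jaw":1,"x":-0.1,"y":-0.105,"z":-0.06,"rx":-0.003,"ry":0,"rz":0},{"jaw":1,"x":-0.108,"y":-0.13,"z":-0.06,"rx":-0.003,"ry":0,"rz":0},{"jaw":1,"x":-0.108,"y":-0.13,"z":-0.06,"rx":-0.003,"ry":0,"rz":0}]'
python3 - <<'E'
from h import *
goal([-.107,-.025,.1375])
i=cv2.cvtColor(read_camera("top"),cv2.COLOR_RGB2BGR)
p=np.load("p.npy")
z=cv2.resize(i[112:292,190:440],None,fx=3.2,fy=3.2,interpolation=cv2.INTER_CUBIC)
for a in(0,.3,.6):
    q=(proj("top",W(p,[.085*np.sin(a-.3),-.155,.115+.085*np.cos(a-.3)]))[0]-[190,112]+.5)*3.2
    cv2.drawMarker(z,tuple(int(v) for v in q),(0,0,255),0,8,1);print(a,q)
cv2.imwrite("pics/t1.png",z)
E
```

```text
time_s: 5.53
tool_pos: [0.48, -0.0156, 0.2577]
tcp_rot: [-3.135, 0.002, 0.266]
force: [0.2, 0.6, 0.1]
finger_gap: 0.0005
goal [ 0.4833 -0.0202  0.1375] t 5.5333 tcp [ 0.48   -0.0156  0.2577] [-3.1347  0.0017  0.2658] shift [0.0021 0.0061 0.1201] rotvec [-0.0069  0.0017  0.0047] F [0.1641 0.5553 0.1441] j [-0.5482  0.4098  0.769   1.8806 -0.3442  0.9912 -0.9322]
0 [596.6847 253.5115]
0.3 [586.6913 213.7288]
0.6 [574.2122 176.9196]
```

View pics/t1.png

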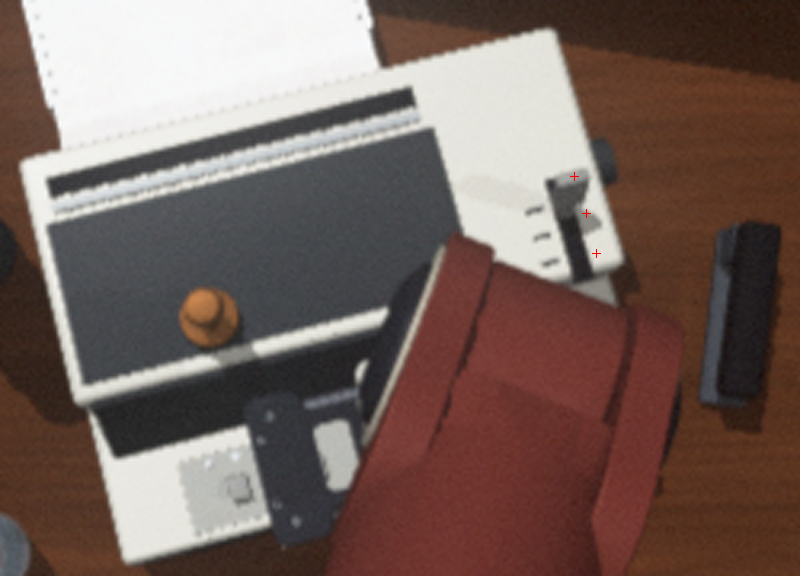

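The lever top sits on the marker for 0.6 rad at (574,177), and the printer corners and the stamp are unchanged. I'll descend above the key and check clearances.

```bash
python3 -m handwheel '[{"jaw":1,"x":0.002,"y":0.006,"z":0.02,"rx":-0.007,"ry":0.002,"rz":0.005},{"jaw":1,"x":0.002,"y":0.006,"z":0.04,"rx":-0.007,"ry":0.002,"rz":0.005},{"jaw":1,"x":0.002,"y":0.006,"z":0.06,"rx":-0.007,"ry":0.002,"rz":0.005},{"jaw":1,"x":0.002,"y":0.006,"z":0.08,"rx":-0.007,"ry":0.002,"rz":0.005},{"jaw":1,"x":0.002,"y":0.006,"z":0.1,"rx":-0.007,"ry":0.002,"rz":0.005},{"jaw":1,"x":0.002,"y":0.006,"z":0.112,"rx":-0.007,"ry":0.002,"rz":0.005},{"jaw":1,"x":0.002,"y":0.006,"z":0.118,"rx":-0.007,"ry":0.002,"rz":0.005},{"jaw":1,"x":0.002,"y":0.006,"z":0.118,"rx":-0.007,"ry":0.002,"rz":0.005}]'
python3 - <<'E'
from h import *
goal([-.107,-.025,.1275])
i=cv2.cvtColor(read_camera("scene"),cv2.COLOR_RGB2BGR)
cv2.imwrite("pics/s3.png",cv2.resize(i[80:255,185:418],None,fx=3.4,fy=3.4,interpolation=cv2.INTER_CUBIC))
E
```

```text
time_s: 6.25
tool_pos: [0.4853, -0.0241, 0.1394]
tcp_rot: [3.137, -0.001, 0.257]
force: [0.5, 0.2, 0.6]
finger_gap: 0.0003
goal [ 0.4833 -0.0202  0.1275] t 6.25 tcp [ 0.4853 -0.0241  0.1394] [ 3.1373 -0.0009  0.2575] shift [-0.001  -0.0043  0.0119] rotvec [ 0.0043 -0.0009 -0.0037] F [0.4929 0.1971 0.5826] j [-0.4234  0.5742  0.6392  2.0184 -0.5147  0.7093 -0.7743]
```

View pics/s3.png

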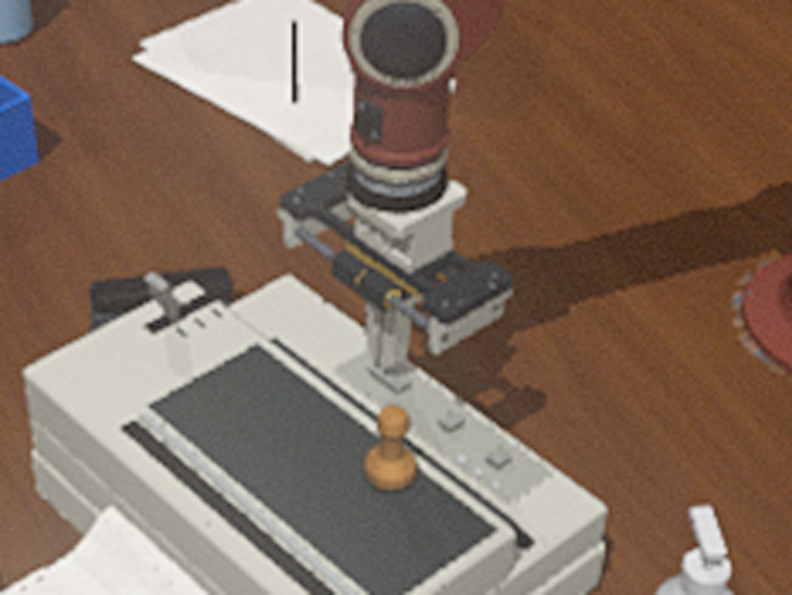

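The fingertips at about (388,375) stand right above the Load key, and the gripper body is clear of the hood, the short keys and the stamp. Pressing gently.

```bash
python3 -m handwheel '[{"jaw":1,"x":-0.001,"y":-0.004,"z":0.003,"rx":0.004,"ry":-0.001,"rz":-0.004},{"jaw":1,"x":-0.001,"y":-0.004,"z":0.006,"rx":0.004,"ry":-0.001,"rz":-0.004},{"jaw":1,"x":-0.001,"y":-0.004,"z":0.009,"rx":0.004,"ry":-0.001,"rz":-0.004},{"jaw":1,"x":-0.001,"y":-0.004,"z":0.011,"rx":0.004,"ry":-0.001,"rz":-0.004},{"jaw":1,"x":-0.001,"y":-0.004,"z":0.012,"rx":0.004,"ry":-0.001,"rz":-0.004},{"jaw":1,"x":-0.001,"y":-0.004,"z":0.013,"rx":0.004,"ry":-0.001,"rz":-0.004},{"jaw":1,"x":-0.001,"y":-0.004,"z":0.014,"rx":0.004,"ry":-0.001,"rz":-0.004},{"jaw":1,"x":-0.001,"y":-0.004,"z":0.014,"rx":0.004,"ry":-0.001,"rz":-0.004}]'
python3 - <<'E'
from h import *
goal([-.107,-.025,.1225])
E
```

```text
time_s: 6.97
tool_pos: [0.484, -0.0204, 0.1264]
tcp_rot: [3.141, -0.002, 0.262]
force: [-0.9, 0.4, 2.7]
finger_gap: 0.0001
goal [ 0.4833 -0.0202  0.1225] t 6.9667 tcp [ 0.484  -0.0204  0.1264] [ 3.1412 -0.0017  0.2616] shift [-0.0007 -0.0004  0.0039] rotvec [ 0.0004 -0.0017  0.0005] F [-0.8902  0.3744  2.6602] j [-0.4118  0.5907  0.6154  2.0341 -0.5388  0.6778 -0.7548]
```

```bash
python3 -m handwheel '[{"jaw":1,"x":-0.001,"y":0,"z":0.001,"rx":0,"ry":0,"rz":0},{"jaw":1,"x":-0.001,"y":0,"z":0.002,"rx":0,"ry":0,"rz":0},{"jaw":1,"x":-0.001,"y":0,"z":0.003,"rx":0,"ry":0,"rz":0},{"jaw":1,"x":-0.001,"y":0,"z":0.004,"rx":0,"ry":0,"rz":0},{"jaw":1,"x":-0.001,"y":0,"z":0.005,"rx":0,"ry":0,"rz":0},{"jaw":1,"x":-0.001,"y":0,"z":0.0055,"rx":0,"ry":0,"rz":0},{"jaw":1,"x":-0.001,"y":0,"z":0.006,"rx":0,"ry":0,"rz":0},{"jaw":1,"x":-0.001,"y":0,"z":0.006,"rx":0,"ry":0,"rz":0}]'
```

```text
time_s: 7.63
tool_pos: [0.4839, -0.0205, 0.1226]
tcp_rot: [-3.14, -0.005, 0.262]
force: [-2.8, 3.1, 20.9]
finger_gap: 0.0002
```

The force is 20.9 N at TCP z = 0.1226 m, so the key is on its bottom stop at the predicted height. Now I'll release it and rise clear.

```bash
python3 -m handwheel '[{"jaw":1,"x":0,"y":0,"z":-0.003,"rx":0,"ry":0,"rz":0},{"jaw":1,"x":0,"y":0,"z":-0.008,"rx":0,"ry":0,"rz":0},{"jaw":1,"x":0,"y":0,"z":-0.02,"rx":0,"ry":0,"rz":0},{"jaw":1,"x":0,"y":0,"z":-0.04,"rx":0,"ry":0,"rz":0},{"jaw":1,"x":0,"y":0,"z":-0.07,"rx":0,"ry":0,"rz":0},{"jaw":1,"x":0,"y":0,"z":-0.1,"rx":0,"ry":0,"rz":0},{"jaw":1,"x":0,"y":0,"z":-0.12,"rx":0,"ry":0,"rz":0},{"jaw":1,"x":0,"y":0,"z":-0.12,"rx":0,"ry":0,"rz":0}]'
python3 - <<'E'
from h import *
goal([-.107,-.025,.2425])
i=cv2.cvtColor(read_camera("scene"),cv2.COLOR_RGB2BGR);z0=cv2.imread("pics/scene0.png")
cv2.imwrite("pics/s4.png",cv2.resize(i[130:340,185:418],None,fx=2.8,fy=2.8,interpolation=cv2.INTER_CUBIC))
t=cv2.cvtColor(read_camera("top"),cv2.COLOR_RGB2BGR);t0=cv2.imread("pics/top0.png")
def off(a,b,r):
    y,Y,x,X=r;m=cv2.matchTemplate(b[y-5:Y+5,x-5:X+5],a[y:Y,x:X],cv2.TM_CCOEFF_NORMED);k=cv2.minMaxLoc(m);return np.array(k[3])-5,round(k[1],3)
for n,r in dict(rear=(115,180,190,330),stamp=(198,225,242,268),stapler=(178,243,408,438),sanit=(268,302,160,200),thermos=(155,208,138,198),feedkey=(255,272,258,272)).items(): print(n,off(t0,t,r))
E
```

```text
time_s: 8.3
tool_pos: [0.4852, -0.022, 0.2458]
tcp_rot: [3.14, -0.011, 0.261]
force: [0.7, -0.5, 0.2]
finger_gap: 0.0006
goal [ 0.4833 -0.0202  0.2425] t 8.3 tcp [ 0.4852 -0.022   0.2458] [ 3.1403 -0.0112  0.261 ] shift [-0.0015 -0.0022  0.0033] rotvec [ 0.0013 -0.0112 -0.0001] F [ 0.7258 -0.5067  0.1693] j [-0.5305  0.427   0.7641  1.8959 -0.3647  0.9498 -0.9077]
rear (array([0, 0]), 1.0)
stamp (array([0, 0]), 0.99)
stapler (array([0, 0]), 0.983)
sanit (array([0, 0]), 0.999)
thermos (array([0, 0]), 0.991)
feedkey (array([0, 0]), 0.991)
```

View pics/s4.png

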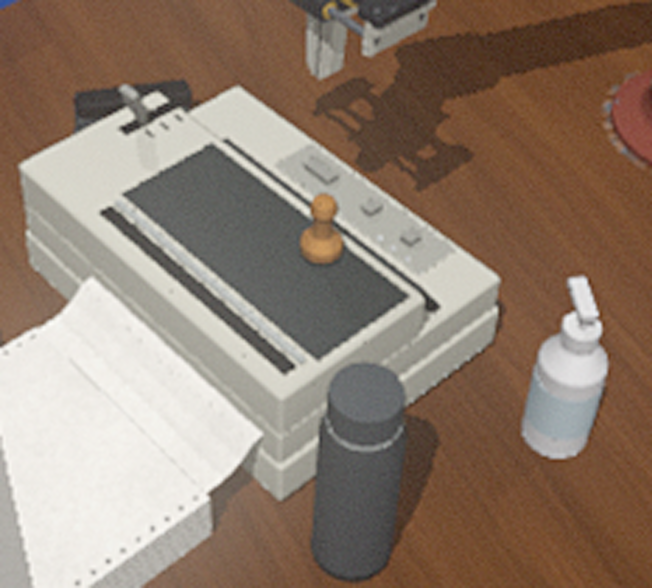

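The lever leans to the rear stop (tab at about (132,100)), the Load key is up again at (320,168), and nothing has been displaced. Handing in.

```bash
python3 -c "
from station import *
print(job_done())"
```

```text
the job is handed in; nothing more can be done
None
```

The printer is switched over to continuous forms, and I handed the job in at about 8.5 s of the 42 s allowed. With closed fingertips I pushed the release lever from the front, past the middle click, to the rear stop. I then pressed the Load key down and let it up again.

- **Lever:** push forces read about 3–5 N at the end of each step and fell to 0.6 N when the lever snapped home. In the top view its tab then sat on the position predicted for 0.6 rad.
- **Load key:** it met its bottom stop at the predicted height, with the tool at z = 0.1226 m and a force of 20.9 N. The last picture shows it up again.
- **Everything else:** image matching found 0 px shift for the printer's rear, stamp, stapler, sanitizer, thermos and left-hand key. The middle key was checked only by eye and looked untouched. The arm ended clear of everything, reading under 1 N.

One disagreement: when I located the printer, its outer side corners missed the fit by about 3 px, equally on both sides. I put this down to the casing being slightly narrower than nominal at its top edges. The keys fitted to within 0.4 px and the lever to about 2 px, so I went by those.

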